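# Press the end cap onto a filter cartridge with bench locking pliers

### The job

Set the wedge chock on the sloping bed below the round filter cartridge and with it gently push the cartridge up between the jaws until it comes up against the stop screw, leaving the chock tight against its low side. Then squeeze the pliers' two handles until they lock over centre by themselves, pressing the cap fully home, take your hand off to see that they hold, and flick the release lever so that they spring fully open. The cartridge stays chocked in the open jaws, and everything else on the bench is left where it is.

Things in the scene. Friction and masses are not known exactly. Their poses are not given: they have to be found in the camera images.
- fixture: Bench press: locking pliers bolted flat on a dark steel base plate 150 x 360 x 10 mm. Origin on the table top under it. +y runs along the pliers from jaws to handles, z up, x is the squeezing direction. The pliers' head (y -4 to 61 mm, 100 mm wide) is 79 mm high. The plate ends at y = 160 mm (and -200); handle tails and lever reach beyond it
- jaw_mid (a point): Middle of the open jaws, 56 mm above the table, y = -40 mm of the fixture; its axes. Round pads 30 mm across, 72 mm apart (x): the fixed one at +x, the moving one at -x. The jaws reach 20 mm in -y from here and are 71 mm high. The bed below it is 36 mm above the table
- bed_start (a point): Point on the low part of the aluminium bed (76 mm wide), on its centre line: y = -169 mm of the fixture, 18 mm above the table; its axes. The bed rises 0.14 rad towards +y up to the jaws, ends 25 mm below this point and has a 14 mm groove across it 85 mm up. Guide strips 6 mm high flank it from 54 to 112 mm up, inner faces at x -36 and 33 mm. The chock fits with its edge 30 to 60 mm up
- stop_bracket: Small dark block on the pliers' head, 56 mm above the table, carrying a brass stop screw (16 mm disc on its end) that points to the fixture's -y. Origin at the block's centre, y = -4 mm of the fixture. The screw's end stands 6 to 18 mm in front (-y) of the origin, differently every time and not reported: find it by touch. It does not give
- cartridge: Round filter cartridge lying across the bed, starting in the groove: white barrel 40 mm in diameter, 63 mm long with the cap out, about 160 g, rolls freely. Origin on its axis, x along the axis. Touching the screw, its axis is at y = -34 to -46 mm of the fixture; left alone there it rolls back. Plastic: pushing it home takes a few newtons
- cap (a joint): Black end cap (34 mm disc) of the cartridge, on the moving jaw's side: about 0 at the start (standing 7 mm off the barrel), 0.007 m when pressed fully home. It slides stiffly (about 13 N) and stays where pressed
- chock: Loose plain wooden wedge chock, 30 mm wide (x), 51 mm long (y), 36 mm high, about 120 g, lying on the table on the robot's side of the fixture. Origin 18 mm above its underside, in the middle of the flat-topped part. +y points to the thin edge; that face slopes up and back at 60 degrees. Grip it across its 30 mm width at the origin
- chock_edge (a point): Middle of the chock's thin edge, at its underside: 36 mm in +y and 18 mm below the chock's origin. With the chock on the bed and touching the cartridge it is about 24 mm from the cartridge's origin
- squeeze_mid (a point): Half-way between the pliers' handles, 56 mm above the table, 80 mm behind their pivots; axes as the fixture's. Handles: bars 10 mm thick, 20 mm high (46 to 66 mm above the table), here 61 mm over their outsides (x) when open, 32 mm when locked, always symmetric about this point. Closing takes up to about 17 N a side; past dead centre they hold
- handle (a joint): Angle by which each handle has been closed: 0 open, dead centre 0.15, locked 0.18 rad. They lock only with the cartridge between the jaws; otherwise they spring open
- release_paddle (a point): Centre of the upright paddle on the release lever behind the tail of the -x handle, moving with it: 6 mm thick (x), 24 mm long (y), 36 mm high (48 to 84 mm above the table). Pliers locked, it lies at x = -3, y = 212 mm of the fixture and is free on its +x side; the other handle's tail ends 50 mm short of it
- release (a joint): Release lever: 0 at rest, spring-returned, 0.6 rad at most; grows as its paddle is pushed to the fixture's -x (away from the other handle) with about 4 N. With the pliers locked it prises the handles apart past dead centre at about 0.3 rad (15 mm of paddle travel), and they fly open
- reagent_bottle: White bottle, 64 mm diameter, 150 mm high, bystander; origin at its foot
- amber_jar: Amber jar, 56 mm diameter, 85 mm high, bystander; origin at its foot
- beaker: Beaker, 70 mm diameter, 90 mm high, bystander; origin at its foot
- wrench: Steel wrench 150 mm long lying flat, bystander; origin at its middle underneath
- marker: Black marker pen 120 mm long, 14 mm thick, lying, bystander
- spare_block: Grey plastic block 50 x 70 x 30 mm, bystander; origin under its centre
- sample_cup: Small white cup, 48 mm diameter, 45 mm high, bystander; origin at its foot
There are look-alikes about, which are no part of the job. What is shaped like the chock but yellow is not meant.

How it is judged:
By the outcome, as a careful person would: the job done as asked, in the order asked, and still so for the second after the job is handed in, with the robot touching nothing.
It also fails if it takes over 58 s, if anything falls off the work surface, if the arm or the gripper's body presses on something with over 40 N, if the wrist force passes 120 N, or if a joint passes its speed limit or range.

### The arm

A 7-joint arm with a two-finger parallel gripper is mounted at the origin on the work surface. World frame = base frame: x ahead of the robot, y to its left, z up, the work surface at z = 0. Lengths are in mm, angles in rad, forces in N, time in s.
With the tool pointing down it reaches from about 350 to 900 mm from the base axis. Payload 7.2 kg.
Tool frame: the origin (TCP) lies midway between the tips of the shut fingers; the grasp point (between the pads) lies 19 mm behind it; z points along the fingers, y is the line along which they close (so a half turn about z gives the same grasp; the last joint's range is limited). The gripper opens to 88 mm and grips with 3 to 60 N. Pads are 20 mm wide; open, the fingers measure 115 mm over their backs; the gripper's body (75 mm by 178 mm) begins 61 mm behind the grasp point.
Start: joints at [1.038, 0.411, -0.013, 1.596, 0.006, 1.134, -0.082], TCP at [280.142, -558.703, 222.653] pointing down, gripper open.
Joint ranges: [-2.95, 2.95], [-0.29, 1.99], [-1.47, 1.44], [0.14, 2.54], [-1.03, 4.17], [0.13, 1.85], [-2.86, 2.86]. Speed limits (rad/s): [2.39, 2.39, 3.01, 3.01, 3.14, 3.14, 3.14].

### API

Orientations are given as a unit quaternion [x, y, z, w].
In Python, from station import r gives the robot as it stands. The module is installed in compiled form; this text tells all that it offers.
- The arm moves only by the tool apply_moves, never from a script. Its argument "moves" is a list of rows, each a list of 3 entries, a list of its own where there are three numbers: the turn, a rotation vector about the tool's x, y, z in degrees, then the shift along the tool's x, y, z in cm, then the closure, from 0 (fully open) to 1 (shut). In form: [[[rx, ry, rz], [dx, dy, dz], jaw], ...]. A call has 1 to 12 rows; each row is the pose to reach, as a shift and turn from the pose commanded when the call began, along the tool's axes at that moment; what a row does not reach only later rows make up. A row lasts 1/10 s, in which the tool goes at most 50 mm and 8.59 degrees, less where a joint would pass 70% of its speed; a pose out of reach is approached as far as the arm can. A call with a gripper value outside its range is refused whole. The fingers move at their own pace and stop on an object; "newtons" is the grip in N (left out, the last holds). Time passes only in rows, so rows that repeat a pose let the fingers close. It gives the time, the measured TCP pose, the force, the opening and the grip force at its end, in the units of the state.
- r.get_state(): the state, without advancing time (a new reading comes with each control period).
- r.snapshot(name): name is "side" or "top" or "wrist"; returns a dict with "img" (480x640x3 uint8, red, green, blue), "camera_matrix" (3x3 intrinsics, pixels), "k1" (the pictures are not rectified: a ray, as slopes to the right and down, at radius r is drawn at 1 + k1 r^2 times it, then the intrinsics apply), "pose" (4x4, takes a point from camera to world coordinates). Camera axes: x right, y down, z forward; pixel columns grow to the right and rows downward; lengths in mm; the calibration is good to about 2 mm. A picture is of the moment at which its call begins. There is no depth.
- r.sign_off(): hands the job in; it is judged then, once.
The state is a dict: "time_s": time; "joint_positions": joint angles; "joint_vel": joint speeds; "joint_torque": joint torques, N m; "eef_pos": TCP position; "ee_rot": TCP orientation; "force": force on the tool from outside, world axes, zero at the start; "moment": the same for the moment, N m; "finger_gap": finger opening in mm; "finger_force": force on a finger pad.
Only numpy, scipy, OpenCV 4.12 (cv2) and the standard library are available. Lean on these libraries where they do the work, as an engineer would, in place of code of your own. Each camera call takes 0.05 s, during which the arm holds its last target. There are 200 camera calls.

## Working session

There is one attempt and no reset: what is moved stays moved. The work goes in short steps, Python scripts to look and compute and a tool call to move; the robot and the scene stay as the last step left them, time stands still between calls to the robot, and variables do not carry over. Pictures are saved under pics/ and viewed, at most 12 in all, crops included, and the job is handed in when it is done.

Besides the shell and the picture viewer there is one more tool, called after "Emit:" in YAML: its name, and indented under it one key for each argument. apply_moves: Moves the arm, as the interface text tells. Its arguments: {"type":"object","properties":{"moves":{"type":"array"},"newtons":{"type":"number"}},"required":["moves"]}

```bash
mkdir -p pics; python3 - <<'E'
from station import r
import cv2,pickle
S={}
for n in("side","top","wrist"):
    s=r.snapshot(n);S[n]=s
    print(n,s["camera_matrix"].tolist(),s["k1"],s["pose"].round(3).tolist())
    cv2.imwrite(f"pics/{n}0.png",s["img"][:,:,::-1])
pickle.dump(S,open("s0.pkl","wb"))
st=r.get_state();print(st)
E
```

```text
side [[482.9883469981789, 0.0, 318.8215655741883], [0.0, 482.9883469981789, 246.94772648676243], [0.0, 0.0, 1.0]] -0.09792453337396684 [[-0.931, -0.271, 0.246, 338.057], [-0.365, 0.724, -0.585, 452.942], [-0.019, -0.635, -0.773, 807.61], [0.0, 0.0, 0.0, 1.0]]
top [[599.2023572329064, 0.0, 320.51484717365867], [0.0, 599.2023572329064, 237.56393869220778], [0.0, 0.0, 1.0]] -0.004233800278821252 [[-0.096, -0.971, 0.217, 316.226], [-0.995, 0.095, -0.017, -94.346], [-0.004, -0.218, -0.976, 1222.836], [0.0, 0.0, 0.0, 1.0]]
wrist [[430.2496384260369, 0.0, 321.0822240237457], [0.0, 430.2496384260369, 233.65828971175918], [0.0, 0.0, 1.0]] -0.1016666723259318 [[0.449, -0.858, -0.25, 346.866], [-0.894, -0.431, -0.123, -525.205], [-0.002, 0.279, -0.96, 384.125], [0.0, 0.0, 0.0, 1.0]]
{'time_s': 0.15, 'joint_positions': array([ 1.03782391,  0.41174821, -0.01272767,  1.59682022,  0.00559508,
        1.13432388, -0.08219576]), 'joint_vel': array([-0.00081443, -0.00265283,  0.00208634, -0.00369618,  0.0010956 ,
       -0.00027205,  0.00097036]), 'joint_torque': array([ 1.49822394e-03, -5.88330317e+01,  6.42443039e-01, -2.91289794e+01,
       -5.37103345e-02,  1.57861499e-02,  5.89254205e-05]), 'eef_pos': array([ 279.94366604, -558.36664003,  221.99514042]), 'ee_rot': array([ 9.73114821e-01,  2.30319661e-01, -1.83130258e-04, -6.04966176e-04]), 'force': array([0.61236631, 0.90449084, 0.52742254]), 'moment': array([-0.03923085, -0.02628391,  0.01659365]), 'finger_force': 0.0, 'finger_gap': 87.96642564851113}
```

View pics/top0.png

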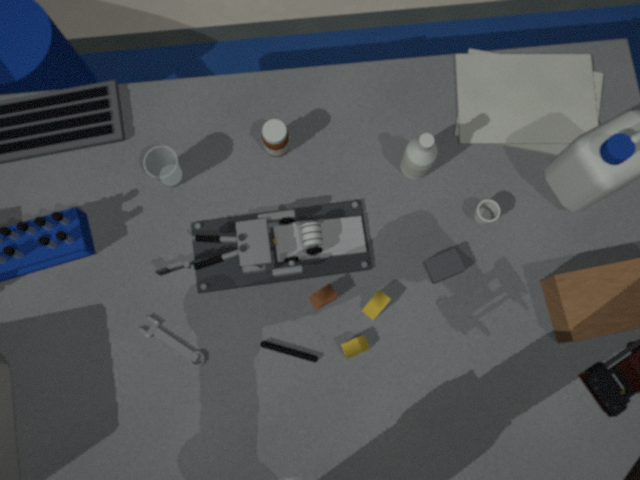

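View pics/side0.png

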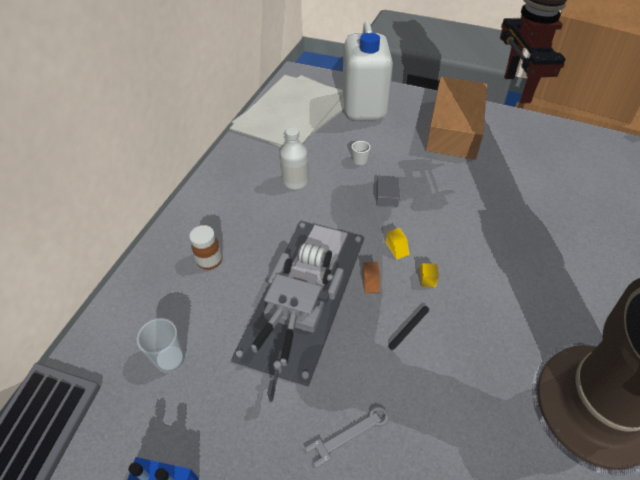

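The top view shows the fixture around (282,245), with its jaws to the right and its handles to the left. There are three wedges: a wooden-brown one at (323,296) and two yellow ones at (376,304) and (355,346). The brown one fits, being plain wood and on the robot's side of the fixture. I'll confirm it in an enlarged crop.

```bash
cat >h.py <<'E'
import numpy as np,cv2,pickle
def dist(s): return np.array([s["k1"],0,0,0,0.])
def ray(s,uv):
    n=cv2.undistortPoints(np.float64(uv).reshape(-1,1,2),s["camera_matrix"],dist(s)).reshape(-1,2)
    d=np.c_[n,np.ones(len(n))]@s["pose"][:3,:3].T
    return s["pose"][:3,3],d
def plane(s,uv,z):
    o,d=ray(s,uv); return o+d*((z-o[2])/d[:,2])[:,None]
def tri(s1,u1,s2,u2):
    o1,d1=ray(s1,u1);o2,d2=ray(s2,u2);out=[]
    for a,b in zip(d1,d2):
        t=np.linalg.lstsq(np.c_[a,-b],o2-o1,rcond=None)[0]
        p,q=o1+a*t[0],o2+b*t[1];out.append(np.r_[(p+q)/2,np.linalg.norm(p-q)])
    return np.array(out)
def proj(s,P):
    T=np.linalg.inv(s["pose"]);R=cv2.Rodrigues(T[:3,:3])[0]
    return cv2.projectPoints(np.float64(P).reshape(-1,1,3),R,T[:3,3],s["camera_matrix"],dist(s))[0].reshape(-1,2)
E
python3 - <<'E'
import pickle,cv2,numpy as np
S=pickle.load(open("s0.pkl","rb"))
a=S["top"]["img"][190:325,145:400,::-1];a=cv2.convertScaleAbs(a,alpha=1.6)
cv2.imwrite("pics/c1.png",cv2.resize(a,None,fx=3.1,fy=3.1,interpolation=cv2.INTER_CUBIC))
a=S["side"]["img"][210:410,220:450,::-1];a=cv2.convertScaleAbs(a,alpha=1.6)
cv2.imwrite("pics/c2.png",cv2.resize(a,None,fx=3,fy=3,interpolation=cv2.INTER_CUBIC))
E
```

```text
(no output)
```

View pics/c1.png

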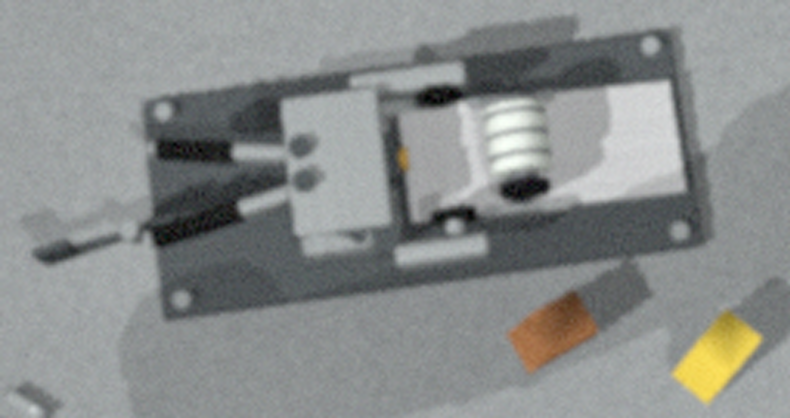

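View pics/c2.png

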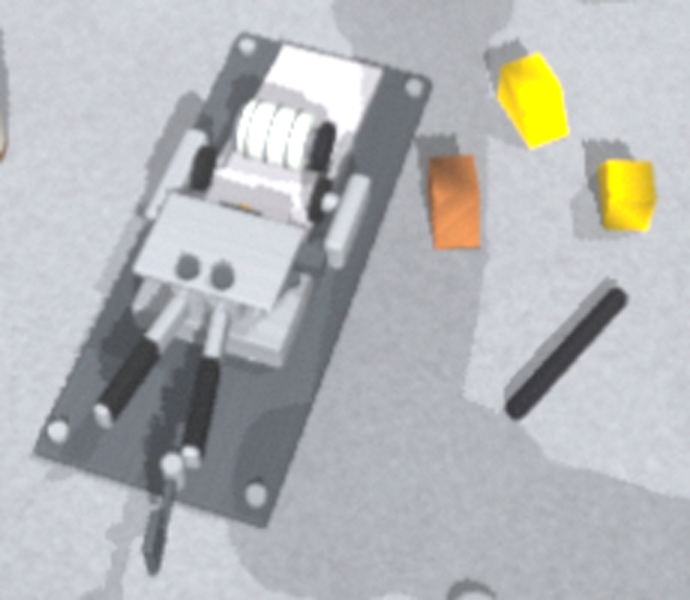

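The brown wedge is at crop (552,332), shaped like a plain wooden chock, and it's the one to use. Both yellow wedges are look-alikes. Next I'll work out the fixture pose from the plate bolts.

```bash
python3 - <<'E'
from h import *
S=pickle.load(open("s0.pkl","rb"));t,s=S["top"],S["side"]
def an(P):
    c=P.mean(0);d=(P[0]+P[3]-P[1]-P[2]);w=P[0]+P[1]-P[2]-P[3]
    print("centre",c.round(1),"yang",np.degrees(np.arctan2(d[1],d[0])).round(2),"perp",np.degrees(np.arctan2(w[1],w[0])).round(2),"L,W",np.linalg.norm(d[:2])/2,np.linalg.norm(w[:2])/2)
f=lambda L:np.array(L)/3.1+[145,190]
g=lambda L:np.array(L)/3.+[220,210]
# order: +y+x, -y+x, -y-x, +y-x
an(plane(t,f([(163,112),(650,45),(680,231),(181,299)]),12))
an(plane(s,g([(58,431),(246,46),(415,88),(256,494)]),12))
an(plane(t,f([(145,103),(677,30),(707,240),(165,320)]),10))
an(plane(s,g([(35,452),(238,32),(432,80),(266,526)]),10))
for n,im,k in(("top",t,f),("side",s,g)):
    h=cv2.cvtColor(im["img"],cv2.COLOR_RGB2HSV)
    m=((h[...,0]>4)&(h[...,0]<17)&(h[...,1]>120)&(h[...,2]>50)).astype(np.uint8)
    for c in cv2.findContours(m,0,2)[0]:
        if cv2.contourArea(c)>60:
            b=cv2.minAreaRect(c)
            q=plane(im,b[0],18)[0]
            if abs(q[0]-400)<300 and abs(q[1]+200)<300:print(n,b,cv2.contourArea(c),plane(im,cv2.boxPoints(b),0).round(0).tolist(),q.round(1))
E
```

```text
centre [577.7 -31.4  12. ] yang 92.4 perp 2.47 L,W 331.0160775750148 128.2039499366378
centre [577.1 -32.3  12. ] yang 92.26 perp 2.39 L,W 329.72858519307295 128.87506414876762
centre [577.1 -34.6  10. ] yang 92.71 perp 1.82 L,W 361.38975274748606 146.71897136538843
centre [576.6 -30.6  10. ] yang 92.75 perp 2.42 L,W 358.96207702816065 149.13843402688263
top ((322.60003662109375, 296.300048828125), (14.512062072753906, 24.80694580078125), 60.2551155090332) 312.5 [[468.0, -79.0, 0.0], [489.0, -125.0, 0.0], [462.0, -138.0, 0.0], [441.0, -91.0, 0.0]] [ 462.9 -108.1   18. ]
side ((370.5, 277.0), (15.0, 30.0), 0.0) 390.5 [[469.0, -81.0, 0.0], [492.0, -153.0, 0.0], [463.0, -165.0, 0.0], [441.0, -92.0, 0.0]] [ 463. -109.   18.]
```

The two cameras agree on the fixture: origin about (576.6, -12), yaw 2.4°. The chock is at about (463,-108) with its thin edge toward world +y. I'll move the wrist camera over it.

```bash
cat >>h.py <<'E'
from scipy.spatial.transform import Rotation as Ro
yaw=np.radians(2.4);FX=np.array([np.cos(yaw),np.sin(yaw),0]);FY=np.array([-np.sin(yaw),np.cos(yaw),0])
FO=np.array([576.6,-11.9,0])
def fx(x,y,z): return FO+FX*x+FY*y+[0,0,z]
def tool(deg,pitch=0.):  # tool x at world heading deg, raised by pitch rad
    a=np.radians(deg);X=np.array([np.cos(a)*np.cos(pitch),np.sin(a)*np.cos(pitch),np.sin(pitch)])
    Y=np.array([np.sin(a),-np.cos(a),0]);return np.c_[X,Y,np.cross(X,Y)]
def go(pos,Rt):
    from station import r
    st=r.get_state();R0=Ro.from_quat(st["ee_rot"])
    print("turn",(R0.inv()*Ro.from_matrix(Rt)).as_rotvec(degrees=True).round(2),"shift cm",(R0.inv().apply(np.array(pos)-st["eef_pos"])/10).round(3))
E
python3 -c "
from h import *
go([463,-108,180],tool(112))"
```

```text
turn [-6.000e-02 -5.000e-02 -8.537e+01] shift cm [ 36.552 -32.048   4.237]
```

Emit:
apply_moves:
  moves:
    - [[0, 0, -85.4], [36.5, -32.0, 2], 0]
    - [[0, 0, -85.4], [36.5, -32.0, 2], 0]
    - [[0, 0, -85.4], [36.5, -32.0, 2], 0]
    - [[0, 0, -85.4], [36.5, -32.0, 2], 0]
    - [[0, 0, -85.4], [36.5, -32.0, 2], 0]
    - [[0, 0, -85.4], [36.5, -32.0, 2], 0]
    - [[0, 0, -85.4], [36.5, -32.0, 2], 0]
    - [[0, 0, -85.4], [36.5, -32.0, 2], 0]
    - [[0, 0, -85.4], [36.5, -32.0, 4], 0]
    - [[0, 0, -85.4], [36.5, -32.0, 4], 0]
    - [[0, 0, -85.4], [36.5, -32.0, 4], 0]
    - [[0, 0, -85.4], [36.5, -32.0, 4], 0]

```text
time_s: 1.35
eef_pos: [462.8, -108.6, 182.3]
ee_rot: [0.559, 0.829, -0.0, -0.0]
force: [-0.8, -1.0, 1.2]
finger_gap: 87.9
finger_force: 0.0
```

```bash
python3 - <<'E'
from h import *
from station import r
s=r.snapshot("wrist");pickle.dump(s,open("w1.pkl","wb"));st=r.get_state();print(st["time_s"],st["eef_pos"].round(1),st["force"].round(1))
cv2.imwrite("pics/w1.png",s["img"][:,:,::-1])
h=cv2.cvtColor(s["img"],cv2.COLOR_RGB2HSV)
m=((h[...,0]>4)&(h[...,0]<17)&(h[...,1]>120)&(h[...,2]>40)).astype(np.uint8)
for c in cv2.findContours(m,0,2)[0]:
    if cv2.contourArea(c)>300: print(cv2.contourArea(c),cv2.approxPolyDP(c,4,True).reshape(-1,2).tolist(),plane(s,cv2.approxPolyDP(c,4,True).reshape(-1,2),0).round(0).tolist())
E
```

```text
1.4 [ 462.7 -109.8  182.5] [-0.1 -1.2  0.8]
1298.5 [[521, 416], [475, 418], [494, 459], [502, 462], [495, 463], [511, 462], [506, 461], [512, 459]] [[726.0, -231.0, 0.0], [682.0, -249.0, 0.0], [728.0, -289.0, 0.0], [739.0, -290.0, 0.0], [732.0, -294.0, 0.0], [748.0, -287.0, 0.0], [742.0, -287.0, 0.0], [747.0, -283.0, 0.0]]
2589.0 [[436, 279], [483, 355], [480, 372], [531, 368], [514, 347], [511, 352], [507, 348], [510, 343], [464, 300], [451, 279]] [[577.0, -131.0, 0.0], [654.0, -183.0, 0.0], [660.0, -200.0, 0.0], [705.0, -179.0, 0.0], [677.0, -165.0, 0.0], [677.0, -171.0, 0.0], [672.0, -168.0, 0.0], [672.0, -163.0, 0.0], [610.0, -140.0, 0.0], [590.0, -126.0, 0.0]]
2119.0 [[206, 278], [192, 279], [143, 333], [148, 336], [138, 338], [144, 345], [131, 344], [119, 356], [123, 361], [112, 363], [119, 364], [113, 369], [147, 370], [142, 365], [154, 361], [153, 355], [161, 350], [156, 349], [165, 344]] [[392.0, -206.0, 0.0], [381.0, -211.0, 0.0], [354.0, -280.0, 0.0], [359.0, -281.0, 0.0], [351.0, -287.0, 0.0], [358.0, -292.0, 0.0], [346.0, -296.0, 0.0], [339.0, -314.0, 0.0], [343.0, -317.0, 0.0], [334.0, -324.0, 0.0], [341.0, -322.0, 0.0], [336.0, -330.0, 0.0], [368.0, -318.0, 0.0], [362.0, -314.0, 0.0], [371.0, -305.0, 0.0], [369.0, -299.0, 0.0], [375.0, -291.0, 0.0], [370.0, -292.0, 0.0], [376.0, -283.0, 0.0]]
2710.5 [[300, 175], [301, 247], [338, 246], [336, 174]] [[436.0, -92.0, 0.0], [459.0, -148.0, 0.0], [487.0, -136.0, 0.0], [462.0, -80.0, 0.0]]
```

View pics/w1.png

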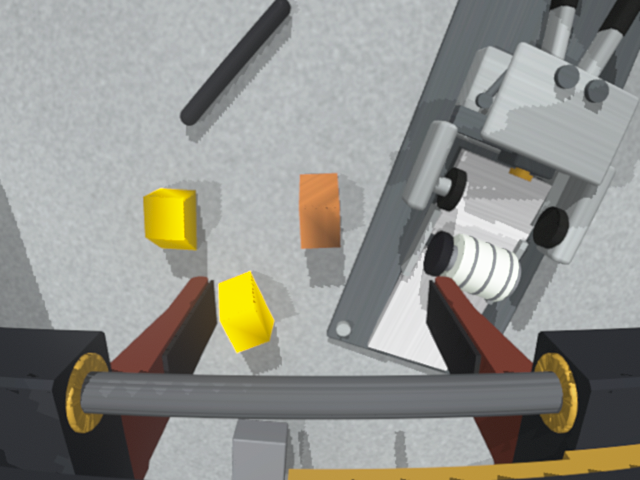

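The wrist view shows the brown chock at (320,210) with its thin edge up-image (world +y), heading 114°. Its origin is about (465,-118). The cartridge is in the groove and the cap is on the moving jaw's side. I'll grasp the chock next.

```bash
python3 -c "
from h import *
go([465,-118,11.5],tool(114))"
```

```text
turn [-0.04  0.   -2.07] shift cm [-0.85  -0.076 17.101]
```

Emit:
apply_moves:
  moves:
    - [[0, 0, -2.1], [-0.85, -0.08, 5], 0.5]
    - [[0, 0, -2.1], [-0.85, -0.08, 9], 0.5]
    - [[0, 0, -2.1], [-0.85, -0.08, 12], 0.5]
    - [[0, 0, -2.1], [-0.85, -0.08, 14], 0.5]
    - [[0, 0, -2.1], [-0.85, -0.08, 15.5], 0.5]
    - [[0, 0, -2.1], [-0.85, -0.08, 16.5], 0.5]
    - [[0, 0, -2.1], [-0.85, -0.08, 17.1], 0.5]
    - [[0, 0, -2.1], [-0.85, -0.08, 17.1], 0.5]

```text
time_s: 2.2
eef_pos: [465.2, -117.9, 11.4]
ee_rot: [0.544, 0.839, -0.0, -0.0]
force: [0.2, 0.1, -0.9]
finger_gap: 44.0
finger_force: 0.0
```

Emit:
apply_moves:
  moves:
    - [[0, 0, 0], [0, 0, 0], 0.75]
    - [[0, 0, 0], [0, 0, 0], 0.75]
    - [[0, 0, 0], [0, 0, 0], 0.75]
    - [[0, 0, 0], [0, 0, 0], 0.75]
  newtons: 25

```text
time_s: 2.6
eef_pos: [465.9, -117.5, 12.4]
ee_rot: [0.544, 0.839, 0.0, 0.001]
force: [-2.1, 0.3, 6.6]
finger_gap: 30.0
finger_force: 25.0
```

```bash
cat >>h.py <<'E'
P=0.14
U=FY*np.cos(P)+np.array([0,0,np.sin(P)]);N=-FY*np.sin(P)+np.array([0,0,np.cos(P)])
def bed(x,s,n): return fx(x,-169,18)+s*U+n*N
TB=tool(92.4,P)
E
python3 -c "
from h import *
print(bed(-1,9,12))
go(bed(-1,9,80),TB)"
```

```text
[ 582.37479068 -173.5625558    31.13847999]
turn [-1.47  7.98 21.69] shift cm [-10.77    7.996  -8.594]
```

Emit:
apply_moves:
  moves:
    - [[0, 0, 0], [0, 0, -2], 0.75]
    - [[0, 0, 0], [0, 0, -5], 0.75]
    - [[0, 0, 0], [0, 0, -8], 0.75]
    - [[-0.5, 2.7, 7.2], [-3.5, 2.7, -8.6], 0.75]
    - [[-1, 5.3, 14.5], [-7, 5.3, -8.6], 0.75]
    - [[-1.5, 8, 21.7], [-10.77, 8, -8.6], 0.75]
    - [[-1.5, 8, 21.7], [-10.77, 8, -8.6], 0.75]
    - [[-1.5, 8, 21.7], [-10.77, 8, -8.6], 0.75]
    - [[-1.5, 8, 21.7], [-10.77, 8, -8.6], 0.75]

```text
time_s: 3.5
eef_pos: [581.3, -181.6, 97.2]
ee_rot: [0.69, 0.721, 0.048, -0.052]
force: [-0.2, 0.2, -0.7]
finger_gap: 29.7
finger_force: 25.0
```

```bash
python3 - <<'E'
from h import *
from station import r
s=r.snapshot("side");w=r.snapshot("wrist")
pickle.dump((s,w),open("s2.pkl","wb"))
st=r.get_state();print(st["force"],st["eef_pos"],st["finger_gap"],st["finger_force"])
a=cv2.resize(s["img"][200:320,230:400],None,fx=3.3,fy=3.3,interpolation=cv2.INTER_CUBIC)
a=cv2.convertScaleAbs(a,alpha=1.4)
b=cv2.resize(w["img"],(533,400)) 
canvas=np.zeros((600,800,3),np.uint8);canvas[:a.shape[0],:400]=a[:,:400];canvas[:300,400:]=cv2.resize(w["img"],(400,300))
cv2.imwrite("pics/p2.png",canvas[:400,:,::-1])
go(bed(-1,9,16),TB)
E
```

```text
[-0.04173262 -0.12334411 -1.40974   ] [ 581.59922862 -181.51619204   97.83970283] 29.924806647969064 24.995011389255524
turn [-0.08 -0.07  0.11] shift cm [-0.156  0.12   6.315]
```

View pics/p2.png

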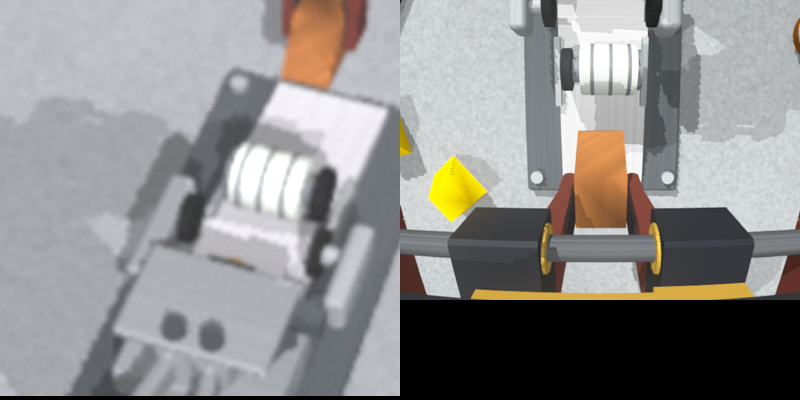

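The side view shows the chock gripped, with its thin edge at crop (311,84). The wrist view shows the edge at (603,131), in line with the cartridge in its groove. I'll triangulate the edge.

```bash
python3 - <<'E'
from h import *
from station import r
s,w=pickle.load(open("s2.pkl","rb"))
st=r.get_state();R=TB
def fr(p): d=np.array(p)-FO; return np.array([d@FX,d@FY,d[2]]).round(1)
e=tri(s,[(230+311/3.3,200+83.5/3.3)],w,[(203*1.6,131*1.6)])[0]
print("edge",e.round(1), "in tool",(R.T@(e[:3]-st["eef_pos"])).round(1))
# cartridge on plane z ~ top; ends of barrel in wrist
print("cart",[fr(q) for q in plane(w,[(162*1.6,68*1.6),(239*1.6,68*1.6),(210*1.6,68*1.6)],70)])
print("jaws pads / bed", fr(bed(0,85,20)))
E
```

```text
edge [ 578.1 -145.4   90.4    4. ] in tool [34.8 -2.  12.4]
cart [array([-32.1, -88.6,  70. ]), array([ 23.8, -88.5,  70. ]), array([  2.8, -88.7,  70. ])]
jaws pads / bed [ -0.  -87.6  49.7]
```

Emit:
apply_moves:
  moves:
    - [[0, 0, 0.1], [-0.15, 0.2, 3], 0.75]
    - [[0, 0, 0.1], [-0.15, 0.2, 5], 0.75]
    - [[0, 0, 0.1], [-0.15, 0.2, 5.9], 0.75]
    - [[0, 0, 0.1], [-0.15, 0.2, 6.3], 0.75]
    - [[0, 0, 0.1], [-0.15, 0.2, 6.4], 0.75]
    - [[0, 0, 0.1], [-0.15, 0.2, 6.5], 0.75]
    - [[0, 0, 0.1], [-0.15, 0.2, 6.5], 0.75]

```text
time_s: 4.3
eef_pos: [584.6, -175.3, 33.9]
ee_rot: [0.691, 0.719, 0.049, -0.051]
force: [0.6, -0.6, -0.5]
finger_gap: 29.9
finger_force: 25.0
```

Emit:
apply_moves:
  moves:
    - [[0, 0, 0], [0, -0.15, 0.1], 0.75]
    - [[0, 0, 0], [0, -0.25, 0.2], 0.75]
    - [[0, 0, 0], [0, -0.25, 0.3], 0.75]
    - [[0, 0, 0], [0, -0.25, 0.3], 0.75]

```text
time_s: 4.7
eef_pos: [581.4, -175.0, 31.0]
ee_rot: [0.691, 0.719, 0.048, -0.051]
force: [-3.5, 0.1, 7.1]
finger_gap: 29.8
finger_force: 25.0
```

Emit:
apply_moves:
  moves:
    - [[0, 0, 0], [0.2, 0, -0.07], 0.75]
    - [[0, 0, 0], [0.8, 0, -0.07], 0.75]
    - [[0, 0, 0], [1.4, 0, -0.07], 0.75]
    - [[0, 0, 0], [2.0, 0, -0.07], 0.75]
    - [[0, 0, 0], [2.4, 0, -0.07], 0.75]
    - [[0, 0, 0], [2.7, 0, -0.07], 0.75]
    - [[0, 0, 0], [2.9, 0, -0.07], 0.75]
    - [[0, 0, 0], [3.1, 0, -0.07], 0.75]

```text
time_s: 5.5
eef_pos: [580.5, -145.2, 35.2]
ee_rot: [0.691, 0.719, 0.048, -0.051]
force: [0.4, -5.5, 1.5]
finger_gap: 29.7
finger_force: 25.0
```

Emit:
apply_moves:
  moves:
    - [[0, 0, 0], [0.2, 0, 0], 0.75]
    - [[0, 0, 0], [0.4, 0, 0], 0.75]
    - [[0, 0, 0], [0.6, 0, 0], 0.75]
    - [[0, 0, 0], [0.8, 0, 0], 0.75]
    - [[0, 0, 0], [1.0, 0, 0], 0.75]
    - [[0, 0, 0], [1.0, 0, 0], 0.75]

```text
time_s: 6.1
eef_pos: [580.1, -133.9, 36.8]
ee_rot: [0.691, 0.719, 0.049, -0.051]
force: [-1.1, -3.2, 4.5]
finger_gap: 30.0
finger_force: 25.0
```

Emit:
apply_moves:
  moves:
    - [[0, 0, 0], [0.3, 0, 0], 0.75]
    - [[0, 0, 0], [0.6, 0, 0], 0.75]
    - [[0, 0, 0], [0.9, 0, 0], 0.75]
    - [[0, 0, 0], [1.2, 0, 0], 0.75]
    - [[0, 0, 0], [1.5, 0, 0], 0.75]
    - [[0, 0, 0], [1.8, 0, 0], 0.75]
    - [[0, 0, 0], [2.1, 0, 0], 0.75]
    - [[0, 0, 0], [2.3, 0, 0], 0.75]
    - [[0, 0, 0], [2.4, 0, 0], 0.75]

```text
time_s: 7.0
eef_pos: [579.2, -110.5, 40.1]
ee_rot: [0.691, 0.719, 0.049, -0.051]
force: [0.2, -5.0, 4.1]
finger_gap: 29.9
finger_force: 25.0
```

```bash
python3 - <<'E'
from h import *
from station import r
s=r.snapshot("side");w=r.snapshot("wrist");t=r.snapshot("top")
pickle.dump((s,w,t),open("s3.pkl","wb"))
st=r.get_state();print(st["force"],st["eef_pos"])
a=cv2.convertScaleAbs(cv2.resize(s["img"][220:320,260:360],(400,400),interpolation=cv2.INTER_CUBIC),alpha=1.4)
c=np.hstack([a,cv2.resize(w["img"][0:400,120:520],(400,400))])
cv2.imwrite("pics/p3.png",c[:,:,::-1])
E
```

```text
[ 0.91727627 -5.42919645  5.28825813] [ 579.17005371 -110.42154183   40.14294766]
```

View pics/p3.png

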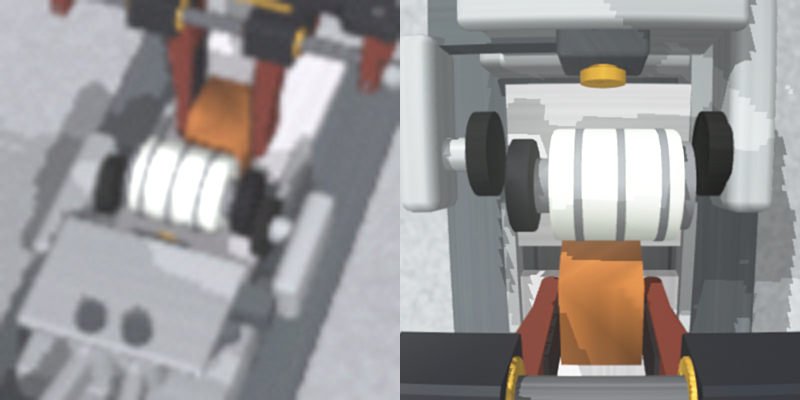

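The wrist view shows the cartridge between the jaw pads, the chock against its low side, and a gap left to the brass screw (600,80). I'll carry on slowly.

Emit:
apply_moves:
  moves:
    - [[0, 0, 0], [0.15, 0, 0], 0.75]
    - [[0, 0, 0], [0.3, 0, 0], 0.75]
    - [[0, 0, 0], [0.45, 0, 0], 0.75]
    - [[0, 0, 0], [0.6, 0, 0], 0.75]
    - [[0, 0, 0], [0.7, 0, 0], 0.75]
    - [[0, 0, 0], [0.7, 0, 0], 0.75]

```text
time_s: 7.75
eef_pos: [578.8, -103.8, 41.1]
ee_rot: [0.691, 0.719, 0.049, -0.051]
force: [0.9, -6.1, 4.6]
finger_gap: 29.9
finger_force: 25.0
```

Emit:
apply_moves:
  moves:
    - [[0, 0, 0], [0.1, 0, 0], 0.75]
    - [[0, 0, 0], [0.2, 0, 0], 0.75]
    - [[0, 0, 0], [0.2, 0, 0], 0.75]

```text
time_s: 8.05
eef_pos: [578.7, -101.9, 41.3]
ee_rot: [0.691, 0.719, 0.049, -0.051]
force: [0.1, -4.6, 4.4]
finger_gap: 29.9
finger_force: 25.0
```

```bash
python3 - <<'E'
from h import *
from station import r
s=r.snapshot("wrist");st=r.get_state();print(st["force"],st["eef_pos"])
cv2.imwrite("pics/p4.png",s["img"][0:300,120:520,::-1])
h=cv2.cvtColor(s["img"],cv2.COLOR_RGB2HSV)
m=((h[...,0]>15)&(h[...,0]<30)&(h[...,1]>140)&(h[...,2]>100)).astype(np.uint8);m[150:]=0
ys,xs=np.nonzero(m);print("brass rows",ys.min(),ys.max(),xs.min(),xs.max())
c=int(xs.mean());col=s["img"][:200,c-20:c+20].mean(1).astype(int);print(col[ys.max()-3:ys.max()+60].tolist())
E
```

```text
[ 0.39032981 -4.58813384  4.34169259] [ 578.73106319 -101.90520188   41.333466  ]
brass rows 90 110 301 344
[[152, 123, 66], [152, 123, 66], [154, 125, 68], [161, 136, 88], [182, 168, 146], [204, 202, 199], [199, 201, 201], [191, 192, 191], [190, 191, 190], [193, 193, 193], [192, 192, 192], [182, 183, 183], [178, 179, 178], [178, 179, 178], [180, 181, 180], [182, 183, 183], [183, 184, 184], [181, 183, 181], [179, 180, 179], [178, 179, 178], [177, 178, 177], [174, 176, 174], [194, 200, 193], [224, 228, 223], [232, 234, 231], [235, 237, 235], [238, 239, 238], [238, 240, 239], [240, 242, 240], [241, 242, 241], [241, 243, 242], [241, 243, 242], [242, 243, 242], [242, 244, 243], [243, 244, 244], [244, 245, 245], [244, 245, 245], [245, 246, 245], [245, 246, 245], [245, 246, 246], [245, 247, 246], [246, 247, 246], [246, 247, 247], [246, 247, 247], [246, 247, 247], [247, 247, 247], [247, 247, 247], [247, 248, 247], [247, 248, 247], [247, 248, 247], [247, 248, 247], [247, 248, 247], [247, 248, 247], [247, 248, 247], [247, 248, 247], [247, 248, 248], [247, 248, 248], [247, 248, 248], [248, 248, 248], [248, 249, 249], [248, 249, 249], [248, 249, 249], [248, 249, 249]]
```

Emit:
apply_moves:
  moves:
    - [[0, 0, 0], [0.1, 0, 0], 0.75]
    - [[0, 0, 0], [0.2, 0, 0], 0.75]
    - [[0, 0, 0], [0.3, 0, 0], 0.75]
    - [[0, 0, 0], [0.3, 0, 0], 0.75]

```text
time_s: 8.5
eef_pos: [578.6, -98.9, 41.7]
ee_rot: [0.691, 0.719, 0.048, -0.051]
force: [-0.4, -5.5, 5.0]
finger_gap: 30.0
finger_force: 25.0
```

Emit:
apply_moves:
  moves:
    - [[0, 0, 0], [0.05, 0, 0], 0.75]
    - [[0, 0, 0], [0.1, 0, 0], 0.75]
    - [[0, 0, 0], [0.1, 0, 0], 0.75]

```text
time_s: 8.8
eef_pos: [578.6, -98.1, 41.9]
ee_rot: [0.691, 0.719, 0.048, -0.051]
force: [0.0, -4.0, 4.6]
finger_gap: 29.3
finger_force: 25.0
```

Emit:
apply_moves:
  moves:
    - [[0, 0, 0], [0.05, 0, 0], 0.75]
    - [[0, 0, 0], [0.1, 0, 0], 0.75]
    - [[0, 0, 0], [0.1, 0, 0], 0.75]

```text
time_s: 9.1
eef_pos: [578.5, -97.1, 42.0]
ee_rot: [0.691, 0.719, 0.048, -0.051]
force: [0.8, -5.1, 4.8]
finger_gap: 30.0
finger_force: 25.0
```

Emit:
apply_moves:
  moves:
    - [[0, 0, 0], [0.05, 0, 0], 0.75]
    - [[0, 0, 0], [0.1, 0, 0], 0.75]
    - [[0, 0, 0], [0.1, 0, 0], 0.75]

```text
time_s: 9.4
eef_pos: [578.5, -96.1, 42.1]
ee_rot: [0.691, 0.719, 0.048, -0.051]
force: [0.5, -5.1, 5.1]
finger_gap: 30.0
finger_force: 25.0
```

Emit:
apply_moves:
  moves:
    - [[0, 0, 0], [0.05, 0, 0], 0.75]
    - [[0, 0, 0], [0.1, 0, 0], 0.75]
    - [[0, 0, 0], [0.1, 0, 0], 0.75]

```text
time_s: 9.7
eef_pos: [578.4, -95.1, 42.3]
ee_rot: [0.691, 0.719, 0.048, -0.051]
force: [0.2, -5.9, 5.4]
finger_gap: 29.8
finger_force: 25.0
```

```bash
cat >gap.py <<'E'
from h import *
from station import r
s=r.snapshot("wrist");st=r.get_state();print(st["force"],st["eef_pos"])
h=cv2.cvtColor(s["img"],cv2.COLOR_RGB2HSV)
m=((h[...,0]>15)&(h[...,0]<30)&(h[...,1]>140)&(h[...,2]>100)).astype(np.uint8);m[150:]=0
ys,xs=np.nonzero(m);c=int(xs.mean());col=s["img"][:220,c-20:c+20].mean((1,2))
k=ys.max()+5;print("brass",ys.min(),ys.max(),xs.min(),xs.max(),"white row",k+int(np.argmax(col[k:]>220)), col[k-6:k+30].astype(int).tolist())
E
python3 gap.py
```

```text
[-0.44128328 -4.45759289  4.44467025] [578.42974573 -95.16494218  42.29278418]
brass 111 126 302 344 white row 132 [156, 140, 123, 120, 134, 158, 209, 238, 239, 240, 241, 241, 242, 242, 243, 243, 244, 244, 244, 245, 245, 245, 246, 246, 246, 246, 246, 246, 246, 246, 246, 247, 247, 247, 247, 247]
```

Emit:
apply_moves:
  moves:
    - [[0, 0, 0], [0.05, 0, 0], 0.75]
    - [[0, 0, 0], [0.1, 0, 0], 0.75]
    - [[0, 0, 0], [0.1, 0, 0], 0.75]

```text
time_s: 10.05
eef_pos: [578.4, -94.6, 42.4]
ee_rot: [0.691, 0.719, 0.048, -0.051]
force: [0.1, -6.2, 5.0]
finger_gap: 29.8
finger_force: 25.0
```

Emit:
apply_moves:
  moves:
    - [[0, 0, 0], [0.05, 0, 0], 0.75]
    - [[0, 0, 0], [0.1, 0, 0], 0.75]
    - [[0, 0, 0], [0.1, 0, 0], 0.75]

```text
time_s: 10.35
eef_pos: [578.3, -94.5, 42.3]
ee_rot: [0.692, 0.719, 0.048, -0.05]
force: [0.7, -9.1, 4.0]
finger_gap: 29.4
finger_force: 25.0
```

```bash
python3 gap.py
```

```text
[ 1.09409659 -7.59722365  3.97986795] [578.36025388 -94.53862097  42.37142895]
brass 113 127 302 343 white row 133 [160, 156, 140, 135, 148, 166, 214, 240, 241, 241, 242, 242, 243, 243, 243, 244, 245, 245, 245, 245, 246, 247, 247, 247, 247, 248, 248, 248, 248, 248, 248, 248, 248, 248, 248, 248]
```

Contact with the screw is clear: the arm stopped advancing at y≈-94.5 and the force rose from 5 to 9 N. That puts the cartridge axis at about -37.6, inside the stated range. I'll snug it a touch more and let go.

Emit:
apply_moves:
  moves:
    - [[0, 0, 0], [0.05, 0, 0], 0.75]
    - [[0, 0, 0], [0.05, 0, 0], 0.75]
    - [[0, 0, 0], [0.05, 0, 0], 0.65]
    - [[0, 0, 0], [0.05, 0, 0], 0.5]
    - [[0, 0, 0], [0.05, 0, 0], 0.4]
    - [[0, 0, 0], [0.05, 0, 0], 0.35]
    - [[0, 0, 0], [0.05, 0, 0], 0.35]

```text
time_s: 11.1
eef_pos: [578.1, -91.6, 42.4]
ee_rot: [0.691, 0.72, 0.049, -0.052]
force: [-0.4, 0.1, 0.4]
finger_gap: 56.3
finger_force: 0.0
```

```bash
python3 gap.py
```

```text
[0.53129161 0.61075523 0.47450068] [578.1674958  -91.80106497  42.4638855 ]
brass 121 136 303 344 white row 141 [152, 141, 130, 137, 153, 186, 225, 237, 239, 239, 239, 240, 241, 241, 242, 242, 243, 243, 244, 244, 244, 245, 245, 246, 246, 246, 246, 246, 246, 246, 246, 246, 246, 246, 246, 246]
```

Let go: the chock and cartridge stay put. I'll retract, go above the handles and look.

```bash
python3 - <<'E'
from h import *
s,w,t=pickle.load(open("s3.pkl","rb"))
def fr(p): d=np.array(p)-FO; return np.array([d@FX,d@FY,d[2]]).round(1)
S=pickle.load(open("s0.pkl","rb"));f=lambda L:np.array(L)/3.1+[145,190]
g=lambda L:np.array(L)/3.+[220,210]
for a in tri(S["top"],f([(302,145),(306,178)]),S["side"],g([(188,267),(222,275)])): print("bolt",fr(a[:3]),a[3].round(1))
print("head corners",[fr(q).tolist() for q in plane(S["top"],f([(283,97),(376,88),(392,226),(293,238)]),79)])
for z in(56,66):
  print("grip ends",[fr(q).tolist() for q in plane(S["top"],f([(158,150),(232,152),(152,237),(240,205),(50,250)]),z)])
go(fx(-1,70,180),tool(92.4))
E
```

```text
bolt [11.7 48.7 80.2] 0.8
bolt [-10.1  48.4  81.7] 0.8
head corners [[45.1, 57.4, 79.0], [42.8, -1.8, 79.0], [-47.0, -1.1, 79.0], [-46.0, 61.0, 79.0]]
grip ends [[27.6, 143.6, 56.0], [19.6, 96.5, 56.0], [-28.5, 152.7, 56.0], [-15.7, 95.0, 56.0], [-27.9, 217.9, 56.0]]
grip ends [[25.1, 141.8, 66.0], [17.2, 95.0, 66.0], [-30.5, 150.8, 66.0], [-17.8, 93.5, 66.0], [-29.9, 215.4, 66.0]]
turn [-0.06 -8.11 -0.08] shift cm [ 16.781   0.042 -11.501]
```

Emit:
apply_moves:
  moves:
    - [[0, 0, 0], [0, 0, -2], 0.35]
    - [[0, 0, 0], [0, 0, -5], 0.2]
    - [[0, 0, 0], [0, 0, -9], 0]
    - [[0, 0, 0], [0, 0, -13], 0]
    - [[0, 0, 0], [0, 0, -14], 0]

```text
time_s: 11.65
eef_pos: [581.3, -112.7, 185.7]
ee_rot: [0.691, 0.719, 0.05, -0.048]
force: [1.0, -0.4, 0.9]
finger_gap: 85.4
finger_force: 0.0
```

```bash
python3 -c "
from h import *
go(fx(0,128.5,130),tool(92.4))"
```

```text
turn [ 0.32 -7.98 -0.12] shift cm [21.943 -0.137  8.7  ]
```

Emit:
apply_moves:
  moves:
    - [[0.3, -2, 0], [5, 0, 0], 0]
    - [[0.3, -4, 0], [10, 0, 1], 0]
    - [[0.3, -6, 0], [14, -0.1, 3], 0]
    - [[0.3, -8, 0], [18, -0.1, 6], 0]
    - [[0.3, -8, 0], [21, -0.1, 8], 0]
    - [[0.3, -8, 0], [21.9, -0.1, 8.7], 0]
    - [[0.3, -8, 0], [21.9, -0.1, 8.7], 0]
    - [[0.3, -8, 0], [21.9, -0.1, 8.7], 0]

```text
time_s: 12.45
eef_pos: [569.3, 115.2, 125.8]
ee_rot: [0.693, 0.721, -0.002, -0.002]
force: [-0.5, 0.1, -0.5]
finger_gap: 87.9
finger_force: 0.0
```

```bash
python3 - <<'E'
from h import *
from station import r
w=r.snapshot("wrist");t=r.snapshot("top");s=r.snapshot("side");pickle.dump((s,w,t),open("s4.pkl","wb"))
a=cv2.convertScaleAbs(cv2.resize(s["img"][220:320,260:360],(400,400),interpolation=cv2.INTER_CUBIC),alpha=1.4)
c=np.hstack([a,cv2.resize(w["img"],(533,400))[:,66:466]])
cv2.imwrite("pics/p5.png",c[:,:,::-1])
go(fx(0,128.5,37),tool(92.4))
E
```

```text
turn [-0.28 -0.05 -0.27] shift cm [0.17  0.193 8.946]
```

View pics/p5.png

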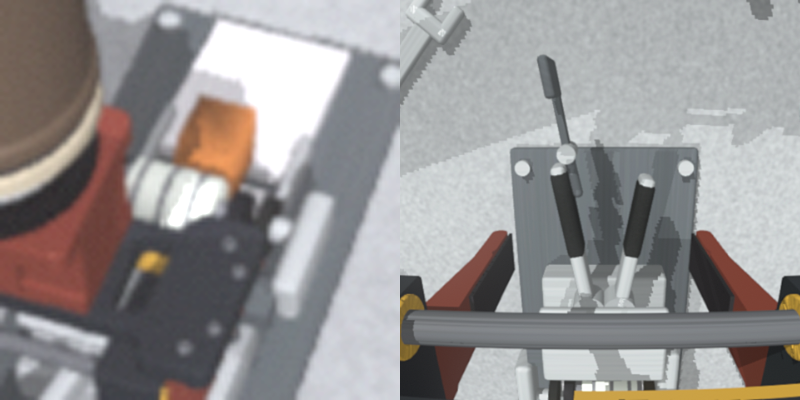

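The side view shows the chock still tight behind the cartridge at (215,140). The wrist view shows the handles at (567,215) and (637,215) between the open fingers, and the paddle at (547,77). I'll descend over the handles.

Emit:
apply_moves:
  moves:
    - [[-0.3, 0, -0.3], [0.17, 0.19, 3], 0]
    - [[-0.3, 0, -0.3], [0.17, 0.19, 6], 0]
    - [[-0.3, 0, -0.3], [0.17, 0.19, 7.5], 0]
    - [[-0.3, 0, -0.3], [0.17, 0.19, 8.5], 0]
    - [[-0.3, 0, -0.3], [0.17, 0.19, 8.9], 0]
    - [[-0.3, 0, -0.3], [0.17, 0.19, 8.9], 0]

```text
time_s: 13.2
eef_pos: [570.6, 118.7, 37.1]
ee_rot: [0.691, 0.723, 0.0, -0.001]
force: [0.8, 0.2, -0.4]
finger_gap: 87.6
finger_force: 0.0
```

Emit:
apply_moves:
  moves:
    - [[0, 0, 0], [0, 0, 0], 0.2]
    - [[0, 0, 0], [0, 0, 0], 0.3]
    - [[0, 0, 0], [0, 0, 0], 0.4]
    - [[0, 0, 0], [0, 0, 0], 0.5]
    - [[0, 0, 0], [0, 0, 0], 0.58]
    - [[0, 0, 0], [0, 0, 0], 0.62]
    - [[0, 0, 0], [0, 0, 0], 0.65]
    - [[0, 0, 0], [0, 0, 0], 0.65]
    - [[0, 0, 0], [0, 0, 0], 0.65]
    - [[0, 0, 0], [0, 0, 0], 0.65]
  newtons: 30

```text
time_s: 14.2
eef_pos: [570.2, 119.4, 37.0]
ee_rot: [0.691, 0.723, 0.001, -0.001]
force: [-1.8, 4.5, 3.9]
finger_gap: 31.1
finger_force: 22.8
```

Emit:
apply_moves:
  moves:
    - [[0, 0, 0], [0, 0, 0], 0.7]
    - [[0, 0, 0], [0, 0, 0], 0.7]
    - [[0, 0, 0], [0, 0, 0], 0.7]
    - [[0, 0, 0], [0, 0, 0], 0.7]

```text
time_s: 14.6
eef_pos: [570.2, 119.4, 37.0]
ee_rot: [0.691, 0.723, 0.001, -0.001]
force: [-1.7, 3.7, 4.3]
finger_gap: 30.8
finger_force: 30.0
```

Emit:
apply_moves:
  moves:
    - [[0, 0, 0], [0, 0, 0], 0.6]
    - [[0, 0, 0], [0, 0, 0], 0.5]
    - [[0, 0, 0], [0, 0, 0], 0.3]
    - [[0, 0, 0], [0, 0, 0], 0.1]
    - [[0, 0, 0], [0, 0, 0], 0]
    - [[0, 0, 0], [0, 0, 0], 0]
    - [[0, 0, 0], [0, 0, -4], 0]
    - [[0, 0, 0], [0, 0, -8], 0]
    - [[0, 0, 0], [0, 0, -10], 0]
    - [[0, 0, 0], [0, 0, -10], 0]

```text
time_s: 15.6
eef_pos: [572.3, 119.2, 140.2]
ee_rot: [0.691, 0.723, 0.003, 0.001]
force: [0.2, -0.1, 0.1]
finger_gap: 87.7
finger_force: 0.0
```

```bash
python3 - <<'E'
from h import *
from station import r
w=r.snapshot("wrist");s=r.snapshot("side");pickle.dump((s,w),open("s5.pkl","wb"))
a=cv2.convertScaleAbs(cv2.resize(s["img"][220:320,260:360],(400,400),interpolation=cv2.INTER_CUBIC),alpha=1.4)
c=np.hstack([a,w["img"][0:400,120:520]])
cv2.imwrite("pics/p6.png",c[:,:,::-1])
E
```

```text
(no output)
```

View pics/p6.png

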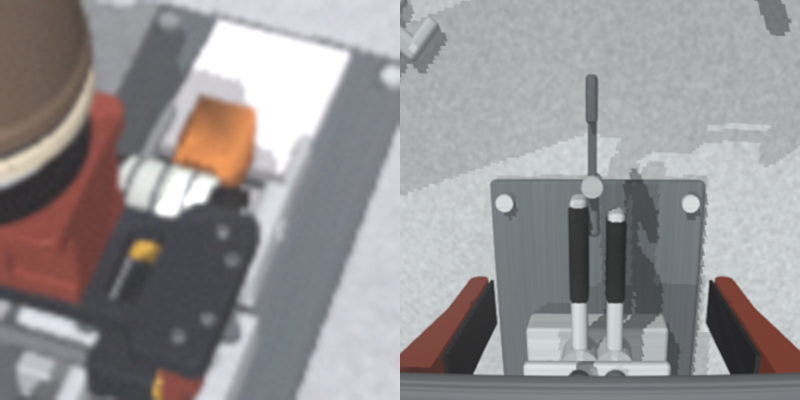

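Both handles are parallel at (578,250) and (616,260), and they hold with the hand off. The paddle is at (592,100). I'll check where it is and plan the flick.

```bash
python3 - <<'E'
from h import *
s,w=pickle.load(open("s5.pkl","rb"))
def fr(p): d=np.array(p)-FO; return np.array([d@FX,d@FY,d[2]]).round(1)
print([fr(q).tolist() for q in plane(w,[(307,75),(317,75),(307,118),(317,118)],84)])
go(fx(30,212,110),tool(92.4));go(fx(30,212,58),tool(92.4))
E
```

```text
[[-7.2, 223.6, 84.0], [-2.4, 223.6, 84.0], [-7.3, 203.1, 84.0], [-2.4, 203.1, 84.0]]
turn [-0.02 -0.07  0.21] shift cm [8.142 3.119 2.682]
turn [-0.02 -0.07  0.21] shift cm [8.135 3.121 7.882]
```

Emit:
apply_moves:
  moves:
    - [[0, 0, 0.2], [3, 3.1, 0], 0.5]
    - [[0, 0, 0.2], [6, 3.1, 0], 1]
    - [[0, 0, 0.2], [8.1, 3.1, 1.5], 1]
    - [[0, 0, 0.2], [8.1, 3.1, 3], 1]
    - [[0, 0, 0.2], [8.1, 3.1, 4], 1]
    - [[0, 0, 0.2], [8.1, 3.1, 6], 1]
    - [[0, 0, 0.2], [8.1, 3.1, 7.5], 1]
    - [[0, 0, 0.2], [8.1, 3.1, 7.9], 1]
    - [[0, 0, 0.2], [8.1, 3.1, 7.9], 1]
    - [[0, 0, 0.2], [8.1, 3.1, 7.9], 1]
  newtons: 5

```text
time_s: 16.7
eef_pos: [597.9, 200.9, 58.4]
ee_rot: [0.692, 0.722, 0.0, -0.001]
force: [0.1, 0.0, 0.2]
finger_gap: 11.3
finger_force: 0.0
```

Emit:
apply_moves:
  moves:
    - [[0, 0, 0], [0, -0.3, 0], 1]
    - [[0, 0, 0], [0, -0.6, 0], 1]
    - [[0, 0, 0], [0, -0.9, 0], 1]
    - [[0, 0, 0], [0, -1.2, 0], 1]
    - [[0, 0, 0], [0, -1.5, 0], 1]
    - [[0, 0, 0], [0, -1.7, 0], 1]

```text
time_s: 17.3
eef_pos: [580.2, 200.5, 58.0]
ee_rot: [0.692, 0.722, 0.0, -0.001]
force: [0.1, 0.4, -1.1]
finger_gap: 0.3
finger_force: 0.0
```

Emit:
apply_moves:
  moves:
    - [[0, 0, 0], [0, -0.2, 0], 1]
    - [[0, 0, 0], [0, -0.4, 0], 1]
    - [[0, 0, 0], [0, -0.6, 0], 1]
    - [[0, 0, 0], [0, -0.8, 0], 1]

```text
time_s: 17.7
eef_pos: [572.6, 200.1, 58.0]
ee_rot: [0.692, 0.722, 0.0, -0.001]
force: [1.3, -0.2, 0.3]
finger_gap: 0.7
finger_force: 0.3
```

Emit:
apply_moves:
  moves:
    - [[0, 0, 0], [0, -0.2, 0], 1]
    - [[0, 0, 0], [0, -0.4, 0], 1]
    - [[0, 0, 0], [0, -0.6, 0], 1]

```text
time_s: 18.0
eef_pos: [567.7, 199.6, 58.2]
ee_rot: [0.692, 0.722, 0.001, -0.0]
force: [4.9, -0.5, -2.5]
finger_gap: 0.6
finger_force: 2.4
```

Emit:
apply_moves:
  moves:
    - [[0, 0, 0], [0, -0.2, 0], 1]
    - [[0, 0, 0], [0, -0.4, 0], 1]
    - [[0, 0, 0], [0, -0.5, 0], 1]

```text
time_s: 18.3
eef_pos: [561.0, 199.1, 57.9]
ee_rot: [0.692, 0.722, -0.0, -0.001]
force: [1.1, -2.1, 0.1]
finger_gap: 0.6
finger_force: 0.7
```

Emit:
apply_moves:
  moves:
    - [[0, 0, 0], [0, -0.1, 0], 1]
    - [[0, 0, 0], [0, -0.2, 0], 1]

```text
time_s: 18.5
eef_pos: [558.6, 199.9, 57.8]
ee_rot: [0.692, 0.722, -0.0, -0.001]
force: [-0.5, 0.7, 0.3]
finger_gap: 0.5
finger_force: 0.0
```

```bash
python3 - <<'E'
from h import *
from station import r
w=r.snapshot("wrist");t=r.snapshot("top");s=r.snapshot("side");pickle.dump((s,w,t),open("s6.pkl","wb"))
print(r.get_state()["force"])
a=cv2.resize(s["img"][220:320,260:360],(400,400),interpolation=cv2.INTER_CUBIC)
b=cv2.resize(t["img"][200:300,180:280],(400,400),interpolation=cv2.INTER_CUBIC)
b=s["img"][240:440,180:380];b=cv2.resize(b,(400,400))
c=np.hstack([cv2.convertScaleAbs(a,alpha=1.4),cv2.convertScaleAbs(b,alpha=1.4)])
cv2.imwrite("pics/p7.png",c[:,:,::-1])
E
```

```text
[0.20456085 0.17744978 0.31724161]
```

View pics/p7.png

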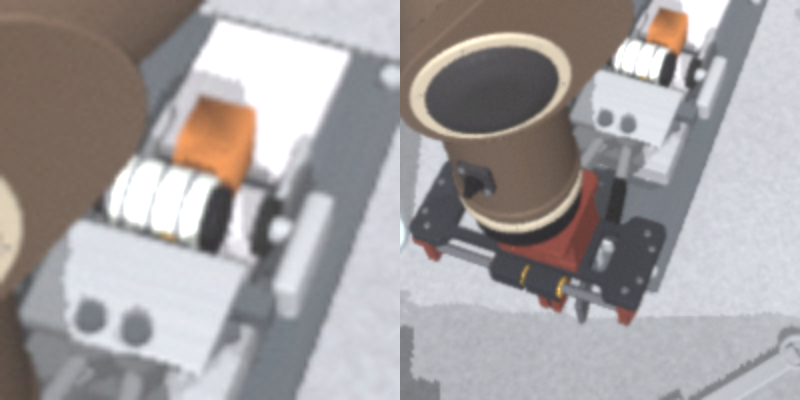

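The pliers sprang open. The cap is flush on the barrel at (215,215), the moving pad has backed off at (268,225), and the chock is in place. I'll withdraw and do a last check.

Emit:
apply_moves:
  moves:
    - [[0, 0, 0], [0, 1.5, 0], 1]
    - [[0, 0, 0], [0, 2, 0], 1]
    - [[0, 0, 0], [0, 2, -4], 1]
    - [[0, 0, 0], [0, 2, -9], 1]
    - [[0, 0, 0], [0, 2, -14], 1]
    - [[0, 0, 0], [0, 2, -14], 1]

```text
time_s: 19.25
eef_pos: [582.7, 202.2, 205.3]
ee_rot: [0.692, 0.722, 0.005, 0.001]
force: [-0.2, -0.4, 0.5]
finger_gap: 0.3
finger_force: 0.0
```

```bash
python3 - <<'E'
from h import *
from station import r
w=r.snapshot("wrist");t=r.snapshot("top");st=r.get_state();print(st["force"],st["eef_pos"],st["time_s"])
a=cv2.resize(t["img"][190:300,170:370],(800,440),interpolation=cv2.INTER_CUBIC)
cv2.imwrite("pics/p8.png",cv2.convertScaleAbs(a,alpha=1.5)[:,:,::-1])
g0=pickle.load(open("s0.pkl","rb"))["top"]["img"];d=cv2.absdiff(g0,t["img"]).max(2)
# bystander patches, differences
for n,(u,v) in dict(bottle=(418,160),jar=(275,137),beaker=(163,165),wrench=(175,340),marker=(290,350),block=(445,265),cup=(487,211),y1=(376,304),y2=(355,346)).items(): print(n,d[v-15:v+15,u-15:u+15].mean().round(1))
E
```

```text
[ 0.14318028 -0.45280226 -0.34383331] [580.08933601 200.36670257 199.23062394] 19.35
bottle 13.0
jar 15.7
beaker 11.9
wrench 63.3
marker 10.7
block 20.3
cup 12.1
y1 13.0
y2 11.7
```

View pics/p8.png

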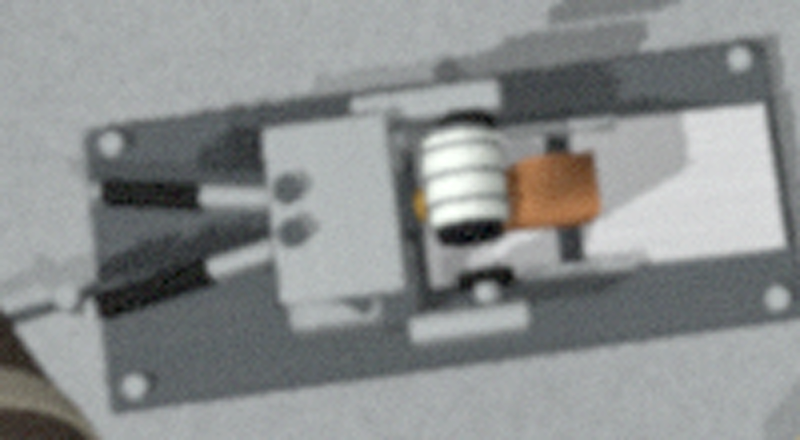

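The final view shows the pliers fully open, the cap flush at (470,232), the cartridge against the brass screw (420,203), and the chock tight at (555,190). The bystander patches haven't changed, except the wrench's, where the arm now covers the view.

```bash
python3 -c "
from station import r
print(r.sign_off())"
```

```text
the job is handed in; nothing more can be done
None
```

I handed the job in at about 19 s. The chock is tight under the cartridge, which is up against the stop screw. The pliers locked and held with the hand off, the cap looks fully home, and the release lever sprang the handles open again. The other bench items look unmoved, though the arm hid the wrench in the last picture.

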